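Pack test tiles into a magazine

TASK

Pack all the glaze test tiles from the ware board into the magazine of the packing jig. First draw the stop pin out of its bore in the fence and park it in the notch on top of the fence; then lay the tiles one after another on the run-in, long side across the lane and short edge against the fence, and feed each along the fence into the magazine with the push stick - never put the fingers on a tile that has reached the mouth - until the whole row lies tight against the end stop. Finally lay the push stick back on its pad, grip upright, and leave the white-lidded jar and the roll of labels where they stand.

Things in the scene. Friction and masses are not known exactly. Their poses are not given: they have to be found in the camera images.
- jig: Packing jig fixed to the bench: plywood base 22 mm thick, its top is the 'deck'. Origin on the bench under the middle of the magazine mouth; +x across the lane to the fence (away from the robot), -y the feed direction (about to the robot's right), z up. Base x -102..53, y +100 (open end)..-159 mm. Aluminium fence along the lane's far side, 24 mm over the deck, inner face x = 36, outer x = 52
- mouth (a point): middle of the magazine mouth on the deck (22 mm over the bench), axes as the jig. Magazine from here to the end stop: fence on one side, near wall (19 mm high, inner face x = -42; its flare reaches back to y +24, x -60) on the other, roofed by four steel bars 15 to 19 mm over the deck, so fingers cannot get in. The run-in before the mouth has the fence only
- run_in (a point): point on the deck 55 mm before the mouth: a good place for a tile's centre when laid on the run-in, long side across the lane, short edge (36 mm off its centre) against the fence; axes as the jig
- end_stop (a point): middle of the end stop's face on the deck, 149 mm beyond the mouth (three tiles fill 144 mm)
- bore (a point): outer end of the pin's bore, on the fence's outer face; the bore, 12 mm wide, along the jig's x, 9 mm over the deck and 12 mm beyond the mouth, goes 16 mm through the fence
- notch (a point): where point pin_shaft lies when parked: an upward-open notch, 13 mm wide and 15 mm deep, between two cheeks (8 mm thick) on top of the fence, 75 mm beyond the mouth; it runs along the jig's x for the fence's 16 mm. The point is mid-fence, 5 mm over the notch floor, 29 mm over the deck; the pin lies with its handle outwards (+x)
- stick_place (a point): where the foot of the stick's grip belongs on the deck: on the thin dark pad 46 x 160 mm along the near edge of the base; axes as the jig. The stick lies there along the feed direction, head ahead (-y)
- pin_grip (a point): middle of the stop pin's round wooden handle (20 mm thick, 36 long). Own x from shaft to handle. Steel shaft 10 mm thick, 22 to 60 mm behind this point, a 16 mm collar at the handle's foot; 50 g, balances in the shaft about 9 mm from the collar. At the start level in the bore, collar within 4 mm of the fence, its end about 20 mm into the lane. It slides out along +x (draw at least 42 mm)
- pin_shaft (a point): point on the pin's axis 8 mm from the collar, on the shaft (30 mm behind pin_grip)
- stick_grip (a point): middle of the wooden push stick's upright grip block (20 mm across, 40 along, 45 high; this point 22.5 mm up). Shaft to its own -y, 14 mm wide, 8 high, with a cross head 40 mm wide, 9 high; all lies on one flat underside. 100 g, balances about 12 mm ahead of this point
- stick_head (a point): middle of the pushing face of the stick's cross head, 95 mm ahead of the grip's middle, 4.5 mm up
- tile_a_mid (a point): centre of glaze test tile a: 72 (own x) x 48 (own y) x 8.5 mm, 35 g; may be absent. At the start the tiles lie on a light wooden ware board 8 mm thick. The tiles are alike but for the glaze, and any order will do
- tile_b_mid (a point): centre of glaze test tile b: 72 (own x) x 48 (own y) x 8.5 mm, 35 g; may be absent. At the start the tiles lie on a light wooden ware board 8 mm thick. The tiles are alike but for the glaze, and any order will do
- tile_c_mid (a point): centre of glaze test tile c: 72 (own x) x 48 (own y) x 8.5 mm, 35 g; may be absent. At the start the tiles lie on a light wooden ware board 8 mm thick. The tiles are alike but for the glaze, and any order will do
- honey_jar: bystander to be left alone: jar of glaze with a white lid, 57 mm wide, 68 high; origin under its centre
- label_roll: bystander to be left alone: small thick roll of labels, 60 mm wide, 26 high; origin under its centre
Things that resemble listed ones, but are neither listed nor needed, are in the scene too. What is shaped like the part that bears tile_c_mid but orange is not meant.

How it is judged:
On the way, in this order (a step that is already met when the one before it is completed fails the run):
1. the stop pin lies parked in the notch, let go (x of pin_shaft in the frame of notch between -0.014 and 0.014 m and y of pin_shaft in the frame of notch between -0.005 and 0.005 m and z of pin_shaft in the frame of notch between -0.004 and 0.004 m and angle between the x axis of pin_shaft and the x axis of notch, either way round below 0.15 rad and contact force between the fingers and pin below 0.1 N and linear speed of pin below 0.02 m/s), for 0.3 s.
2. the push stick pushes a tile inside the magazine (((contact force between stick and tile_a above 0.05 N and y of tile_a_mid in the frame of mouth below -0.03 m and x of tile_a_mid in the frame of mouth above -0.015 m) or (contact force between stick and tile_b above 0.05 N and y of tile_b_mid in the frame of mouth below -0.03 m and x of tile_b_mid in the frame of mouth above -0.015 m) or (contact force between stick and tile_c above 0.05 N and y of tile_c_mid in the frame of mouth below -0.03 m and x of tile_c_mid in the frame of mouth above -0.015 m))).
3. all tiles stand in a tight row against the end stop (x of tile_a_mid in the frame of mouth between -0.01 and 0.01 m and z of each of tile_a_mid, tile_b_mid, tile_c_mid in the frame of mouth below 0.01 m and (y of tile_a_mid in the frame of mouth between -0.132 and -0.1195 m or (y of tile_a_mid in the frame of mouth between -0.084 and -0.07 m and (y of tile_b_mid in the frame of mouth between -0.132 and -0.1195 m or y of tile_c_mid in the frame of mouth between -0.132 and -0.1195 m)) or (y of tile_a_mid in the frame of mouth between -0.036 and -0.0205 m and (y of tile_b_mid in the frame of mouth between -0.084 and -0.07 m or y of tile_c_mid in the frame of mouth between -0.084 and -0.07 m))) and x of tile_b_mid in the frame of mouth between -0.01 and 0.01 m and (y of tile_b_mid in the frame of mouth between -0.132 and -0.1195 m or (y of tile_b_mid in the frame of mouth between -0.084 and -0.07 m and (y of tile_a_mid in the frame of mouth between -0.132 and -0.1195 m or y of tile_c_mid in the frame of mouth between -0.132 and -0.1195 m)) or (y of tile_b_mid in the frame of mouth between -0.036 and -0.0205 m and (y of tile_a_mid in the frame of mouth between -0.084 and -0.07 m or y of tile_c_mid in the frame of mouth between -0.084 and -0.07 m))) and x of tile_c_mid in the frame of mouth between -0.01 and 0.01 m and (y of tile_c_mid in the frame of mouth between -0.132 and -0.1195 m or (y of tile_c_mid in the frame of mouth between -0.084 and -0.07 m and (y of tile_a_mid in the frame of mouth between -0.132 and -0.1195 m or y of tile_b_mid in the frame of mouth between -0.132 and -0.1195 m)) or (y of tile_c_mid in the frame of mouth between -0.036 and -0.0205 m and (y of tile_a_mid in the frame of mouth between -0.084 and -0.07 m or y of tile_b_mid in the frame of mouth between -0.084 and -0.07 m)))), for 0.2 s.
At the end, for the whole second after the job is handed in: Pin lying in the notch (within 14 mm along, 5 mm across, 4 mm in height, 0.15 rad); all tiles flat in the magazine, a row from the end stop at 48 mm a tile, each within 5 mm; stick flat on its pad (grip within 15 mm across, 30 mm along, 0.15 rad); all released and still (all of step 3 and x of pin_shaft in the frame of notch between -0.014 and 0.014 m and y of pin_shaft in the frame of notch between -0.005 and 0.005 m and z of pin_shaft in the frame of notch between -0.004 and 0.004 m and angle between the x axis of pin_shaft and the x axis of notch, either way round below 0.15 rad and x of stick_grip in the frame of stick_place between -0.015 and 0.02 m and y of stick_grip in the frame of stick_place between -0.03 and 0.03 m and z of stick_grip in the frame of stick_place between 0.015 and 0.03 m and angle between the y axis of stick_grip and the y axis of stick_place, either way round below 0.15 rad and angle between stick_grip's own z axis and vertical below 0.1 rad and linear speed of each of pin, stick, tile_a, tile_b, tile_c below 0.02 m/s); the robot touches nothing.
It fails at once if the fingers press on a tile that has reached the magazine mouth ((contact force between the fingers and tile_a above 0.5 N and y of tile_a_mid in the frame of mouth between -0.2 and 0.014 m and x of tile_a_mid in the frame of mouth between -0.02 and 0.02 m and z of tile_a_mid in the frame of mouth below 0.012 m) or (contact force between the fingers and tile_b above 0.5 N and y of tile_b_mid in the frame of mouth between -0.2 and 0.014 m and x of tile_b_mid in the frame of mouth between -0.02 and 0.02 m and z of tile_b_mid in the frame of mouth below 0.012 m) or (contact force between the fingers and tile_c above 0.5 N and y of tile_c_mid in the frame of mouth between -0.2 and 0.014 m and x of tile_c_mid in the frame of mouth between -0.02 and 0.02 m and z of tile_c_mid in the frame of mouth below 0.012 m)).
It fails at once if the jar or the label roll is moved more than 4 cm (distance of any of honey_jar, label_roll from where it was at the start of the episode above 0.04 m).
Of tile_a, tile_b, tile_c only 2 to 3 are there at a start; the rules pass over those that are not, and their reading is None.
At some moment in a run one of tile_a, tile_b, tile_c may be knocked a few centimetres aside while the robot is not near it.
Once in a run the grip may slacken for a moment while it holds something.
It also fails if it takes over 210 s, if anything falls off the work surface, if the arm or the gripper's body presses on something with over 40 N, if the wrist force passes 120 N, or if a joint passes its speed limit or range.

ROBOT

A 6-joint arm with a two-finger parallel gripper is mounted at the origin on the work surface; the furniture and walls round the work are solid. World frame = base frame: x ahead of the robot, y to its left, z up, the work surface at z = 0. Lengths are in m, angles in rad, forces in N, time in s.
With the tool pointing down it reaches from about 0.35 to 0.725 m from the base axis. Payload 6 kg.
Tool frame: the origin (TCP) lies midway between the tips of the shut fingers; the grasp point (between the pads) lies 19 mm behind it; z points along the fingers, y is the line along which they close (so a half turn about z gives the same grasp; the last joint's range is limited). The gripper opens to 85 mm and grips with 20 to 120 N. Pads are 22 mm wide; open, the fingers measure 114 mm over their backs; the gripper's body (76 mm by 85 mm) begins 54 mm behind the grasp point. The pads swing forward as they close: fully open they stand 13 mm farther back than shut.
Start: joints at [-0.907, 0.04, 0.085, 0, -1.615, -0.334], TCP at [0.194, -0.568, 0.231] pointing down, gripper open.
Joint ranges: [-2.56, 2.56], [-1.29, 2.01], [-1.08, 1.49], [-3.29, 1.98], [-2.81, -0.18], [-2.99, 2.99]. Speed limits (rad/s): [2.57, 2.57, 3.01, 3.14, 3.14, 3.14].

INTERFACE

Orientations are given as a unit quaternion [w, x, y, z].
In Python, from station import bot gives the robot as it stands. The module is installed in compiled form; this text tells all that it offers.
- The arm moves only by the tool move_arm, never from a script. Its argument "moves" is a list of rows, each a list of 3 entries, a list of its own where there are three numbers: the opening, from -1 (shut) to 1 (fully open), then the shift along the tool's x, y, z in m, then the turn, a rotation vector about the tool's x, y, z in degrees. A call has 1 to 20 rows; each row shifts and turns the commanded pose from where the row before left it, along the tool's axes as they then stand; what a row does not reach is not made up. A row lasts 1/10 s, in which the tool goes at most 50 mm and 8.59 degrees, less where a joint would pass 70% of its speed; a pose out of reach is approached as far as the arm can. A call with a gripper value outside its range is refused whole. The fingers move at their own pace and stop on an object; "newtons" is the grip in N (left out, the last holds). Time passes only in rows, so rows that do not move let the fingers close. It gives the time, the measured TCP pose, the force, the opening and the grip force at its end, in the units of the state.
- bot.sense(): the state, without advancing time (a new reading comes with each control period).
- bot.snapshot(name): name is "scene" or "top"; returns the picture (400x640x3 uint8, red, green, blue); there is no depth.
- bot.camera_model(name): a dict with "fx", "fy", "cx", "cy" (pixels), "world_to_cam" (4x4, takes a point from world to camera coordinates). Camera axes: x right, y down, z forward; pixel columns grow to the right and rows downward; lengths in m; the calibration is good to about 2 mm. A picture is of the moment at which its call begins. camera_model takes no time and is no camera call.
- bot.hand_in(): hands the job in; it is judged then, once.
The state is a dict: "time": time; "joint_pos": joint angles; "joint_velocities": joint speeds; "tau": joint torques, N m; "position": TCP position; "tcp_rot": TCP orientation; "ft_force": force on the tool from outside, world axes, zero at the start; "torque": the same for the moment, N m; "finger_gap": finger opening in m; "grasp_force": force on a finger pad.
Only numpy, scipy, OpenCV 4.12 (cv2) and the standard library are available. Lean on these libraries where they do the work, as an engineer would, in place of code of your own. Each camera call takes 0.05 s, during which the arm holds its last target. There are 200 camera calls.

## Working session

There is one attempt and no reset: what is moved stays moved. The work goes in short steps, Python scripts to look and compute and a tool call to move; the robot and the scene stay as the last step left them, time stands still between calls to the robot, and variables do not carry over. Pictures are saved under pics/ and viewed, at most 18 in all, crops included, and the job is handed in when it is done.

Besides the shell and the picture viewer there is one more tool, called after "Call:" by a JSON object that holds its "fn" and its "kwargs", one argument or row to a line. move_arm: Moves the arm, as the interface text tells. Its arguments: {"type":"object","properties":{"moves":{"type":"array"},"newtons":{"type":"number"}},"required":["moves"]}

```bash
mkdir -p pics; cat > h.py <<'E'
import numpy as np, cv2
from station import bot
from scipy.spatial.transform import Rotation as R
def snap(n,f):
    im=bot.snapshot(n); cv2.imwrite(f'pics/{f}.png',im[:,:,::-1]); return im
def ray(n,uv,z):
    c=bot.camera_model(n);T=np.linalg.inv(np.array(c['world_to_cam']))
    d=T[:3,:3]@np.array([(uv[0]-c['cx'])/c['fx'],(uv[1]-c['cy'])/c['fy'],1.])
    o=T[:3,3]; return (o+d*(z-o[2])/d[2])
def proj(n,p):
    c=bot.camera_model(n);q=np.array(c['world_to_cam'])@np.r_[p,1.]
    return np.array([c['fx']*q[0]/q[2]+c['cx'],c['fy']*q[1]/q[2]+c['cy']])
def pose():
    s=bot.sense();q=s['tcp_rot'];return np.array(s['position']),R.from_quat([q[1],q[2],q[3],q[0]])
E
python3 - <<'E'
from h import *
a=snap('top','t0');b=snap('scene','s0')
for n in('top','scene'):
    c=bot.camera_model(n);print(n,c['fx'],np.linalg.inv(c['world_to_cam']).round(3).tolist())
p,r=pose();print(p,r.as_matrix().round(3))
E
```

```text
top 519.2640111819298 [[0.002, -0.984, 0.178, 0.183], [-1.0, -0.0, 0.012, -0.116], [-0.012, -0.178, -0.984, 1.666], [0.0, 0.0, 0.0, 1.0]]
scene 498.72208914387954 [[0.752, -0.373, 0.544, -0.492], [-0.659, -0.417, 0.625, -1.196], [-0.006, -0.829, -0.559, 1.066], [0.0, 0.0, 0.0, 1.0]]
[ 0.19427569 -0.56735427  0.23037408] [[-0.946 -0.324 -0.001]
 [-0.324  0.946  0.001]
 [ 0.     0.002 -1.   ]]
```

View pics/t0.png

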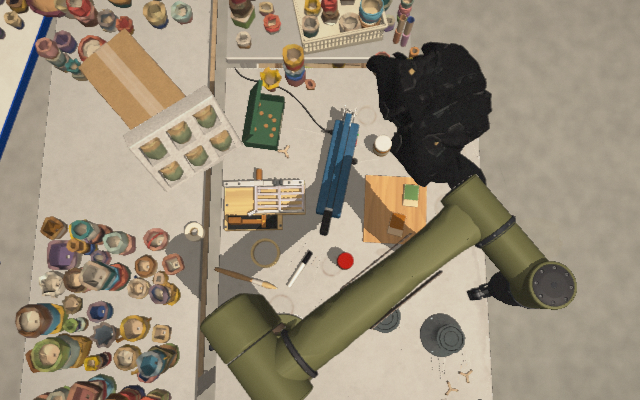

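View pics/s0.png

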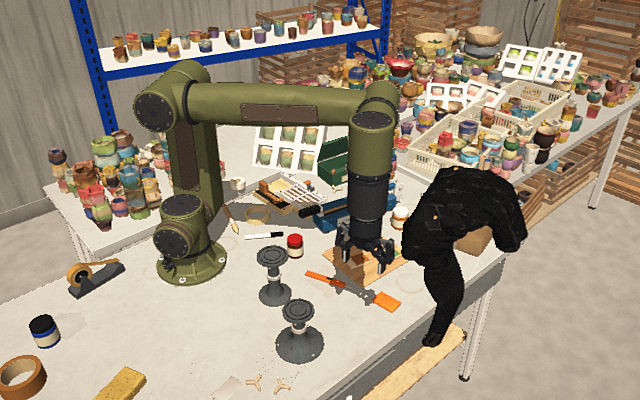

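```bash
python3 - <<'E'
from h import *
t=cv2.imread('pics/t0.png');s=cv2.imread('pics/s0.png')
a=cv2.resize(t[165:245,210:320],(800,582),interpolation=cv2.INTER_CUBIC);cv2.imwrite('pics/t0c.png',a)
b=cv2.resize(s[165:225,235:345],(800,436),interpolation=cv2.INTER_CUBIC);cv2.imwrite('pics/s0c.png',b)
for uv in((222,180),(305,178),(305,213),(222,230),(283,226),(365,175),(427,243),(383,145),(193,230)):print(uv,ray('top',uv,.03).round(3))
E
```

```text
(222, 180) [0.537 0.202 0.03 ]
(305, 178) [ 0.543 -0.066  0.03 ]
(305, 213) [ 0.429 -0.066  0.03 ]
(222, 230) [0.374 0.197 0.03 ]
(283, 226) [0.387 0.003 0.03 ]
(365, 175) [ 0.553 -0.259  0.03 ]
(427, 243) [ 0.334 -0.45   0.03 ]
(383, 145) [ 0.653 -0.319  0.03 ]
(193, 230) [0.374 0.289 0.03 ]
```

View pics/t0c.png

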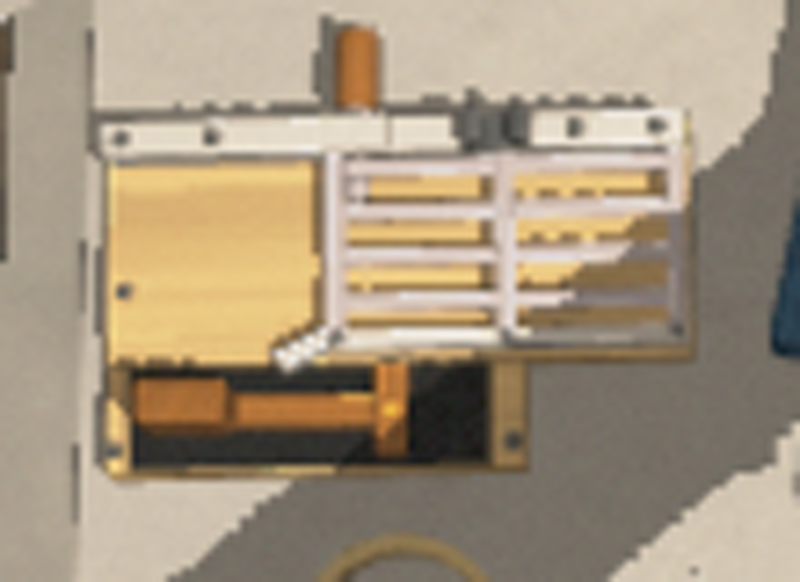

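View pics/s0c.png

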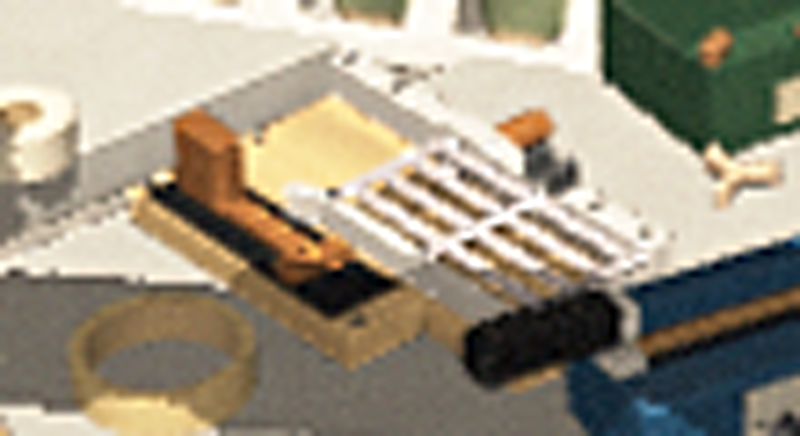

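```bash
cat >> h.py <<'E'
def crop(p,k='t'):
    s,o=((800/110,(210,165)) if k=='t' else (800/110,(235,165)))
    return ((p[0]+.5)/s-.5+o[0],(p[1]+.5)/s-.5+o[1])
E
python3 - <<'E'
from h import *
from scipy.optimize import least_squares
# jig (x,y,z) mm -> crop
P=[((52,100,46),(97,121)),((52,-159,46),(685,109)),((-102,100,22),(107,473)),((48,-12,None),None)]
A=[((52,100,46),(97,121)),((52,-159,46),(685,109)),((-102,100,22),(107,473))]
W=[];J=[]
for j,c in A:
    w=ray('top',crop(c),j[2]/1000);W.append(w[:2]);J.append(np.array(j[:2])/1000);print(j,w.round(4))
W=np.array(W);J=np.array(J)
f=lambda q:((np.c_[np.cos(q[2])*J[:,0]-np.sin(q[2])*J[:,1],np.sin(q[2])*J[:,0]+np.cos(q[2])*J[:,1]]+q[:2])-W).ravel()
r=least_squares(f,[.49,.05,0]);print('jig',r.x,r.fun.round(4))
o=r.x[:2];a=r.x[2];Rm=np.array([[np.cos(a),-np.sin(a)],[np.sin(a),np.cos(a)]])
for n,c,z in(('handle end',(359,27),.036),('handle c',(359,66),.041),('handle foot',(359,106),.036),('cheek mid top',(490,120),.058),('cheekL',(458,115),.058),('cheekR',(526,115),.058),('grip TL',(135,380),.067),('grip BR',(228,425),.067),('head R',(408,365),.031),('head Rb',(408,452),.031),('pad TL',(133,365),.023),('pad BR',(488,465),.023),('mouth bar L',(322,170),.041),('endR',(693,355),.022),('yel left top',(108,160),.022)):
    w=ray('top',crop(c),z);print(n,w.round(4),(Rm.T@(w[:2]-o)*1000).round(1))
# scene check
for n,j in(('fence outer left top',(52,100,46)),('base corner',(-102,100,22)),('padBR corner base',(-102,-83,22)),('grip top center',(-80,52,67)),('handle',(78,-12,31))):
    w=Rm@np.array(j[:2])/1000+o;u=proj('scene',[*w,j[2]/1000]);print(n,((u-[235,165]+.5)*800/110).round(0))
E
```

```text
(52, 100, 46) [0.5292 0.1961 0.046 ]
(52, -159, 46) [ 0.5345 -0.0622  0.046 ]
(-102, 100, 22) [0.3766 0.1911 0.022 ]
jig [0.47973387 0.0946356  0.02236945] [ 0.0003 -0.0004  0.0008 -0.0009 -0.0011  0.0013]
handle end [0.5739 0.083  0.036 ] [ 93.9 -13.7]
handle c [0.555 0.082 0.041] [ 75.  -14.3]
handle foot [0.5381 0.0822 0.036 ] [ 58.  -13.7]
cheek mid top [0.527  0.0223 0.058 ] [ 45.7 -73.4]
cheekL [0.5292 0.0363 0.058 ] [ 48.2 -59.5]
cheekR [0.5292 0.0066 0.058 ] [ 47.5 -89.1]
grip TL [0.4113 0.172  0.067 ] [-66.6  78.8]
grip BR [0.392  0.1315 0.067 ] [-86.9  38.8]
head R [0.4232 0.0589 0.031 ] [-57.3 -34.5]
head Rb [0.3849 0.0582 0.031 ] [-95.7 -34.3]
pad TL [0.4243 0.181  0.023 ] [-53.5  87.6]
pad BR [0.3801 0.0238 0.023 ] [-101.1  -68.5]
mouth bar L [0.5082 0.0973 0.041 ] [28.5  2. ]
endR [ 0.429  -0.0656  0.022 ] [ -54.3 -159.1]
yel left top [0.5166 0.1953 0.022 ] [39.1 99.8]
fence outer left top [355.  42.]
base corner [131. 182.]
padBR corner base [349. 328.]
grip top center [214. 131.]
handle [525. 127.]
```

Call:
{"fn": "move_arm", "kwargs": {
  "moves": [
    [1,[0,0,-0.03],[0,0,0]],
    [1,[-0.03,0,-0.03],[0,0,0]],
    [1,[-0.04,0,0],[0,0,0]],
    [1,[-0.04,0,0],[0,0,0]],
    [1,[-0.04,0,0],[0,0,0]],
    [1,[-0.04,0.03,0],[0,0,0]],
    [1,[0,0.05,0],[0,0,0]],
    [1,[0,0.05,0],[0,0,0]],
    [1,[0,0.05,0],[0,0,0]],
    [1,[0,0.05,0],[0,0,0]],
    [1,[0,0.05,0],[0,0,0]],
    [1,[0,0.05,0],[0,0,0]],
    [1,[0,0.05,0],[0,0,0]],
    [1,[0,0.05,0],[0,0,0]],
    [1,[0,0.05,0],[0,0,0]],
    [1,[0,0.05,0],[0,0,0]],
    [1,[0,0.04,0],[0,0,0]]
  ]
}}

```text
time: 1.8
position: [0.2184, -0.0379, 0.2938]
tcp_rot: [0.0, -0.164, 0.986, 0.001]
ft_force: [-0.5, 1.1, -0.0]
finger_gap: 0.0849
grasp_force: 0.0
```

```bash
cat >> h.py <<'E'
JO=np.array([.4797,.0946]);JA=.0224
def j2w(x,y): c,s=np.cos(JA),np.sin(JA);return JO+np.array([c*x-s*y,s*x+c*y])/1000
def w2j(w): c,s=np.cos(JA),np.sin(JA);d=(np.array(w)[:2]-JO)*1000;return np.array([c*d[0]+s*d[1],-s*d[0]+c*d[1]])
E
python3 - <<'E'
from h import *
snap('top','t1');s=snap('scene','s1')
t=cv2.imread('pics/t1.png');s=cv2.imread('pics/s1.png')
a=cv2.resize(t[165:255,350:440],(600,600),interpolation=cv2.INTER_CUBIC);
b=cv2.resize(s[215:315,310:410],(600,600),interpolation=cv2.INTER_CUBIC);
cv2.imwrite('pics/c1.png',cv2.resize(np.hstack([a,b]),(800,400),interpolation=cv2.INTER_AREA))
E
```

```text
(no output)
```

View pics/c1.png

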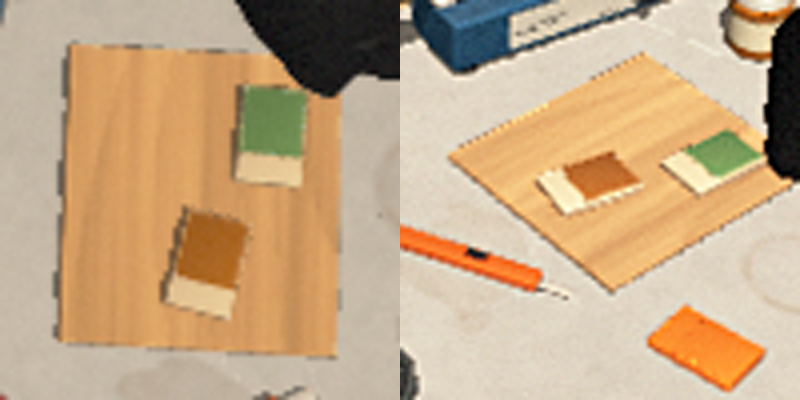

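Call:
{"fn": "move_arm", "kwargs": {
  "moves": [
    [0.2,[0,0,0],[0,0,5.87]],
    [0.2,[0,0,0],[0,0,5.87]],
    [0.2,[0,0,0],[0,0,5.86]],
    [0.2,[-0.0425,0.01425,0],[0,0,0]],
    [0.2,[-0.0425,0.01425,0],[0,0,0]],
    [0.2,[-0.0425,0.01425,0],[0,0,0]],
    [0.2,[-0.0425,0.01425,0],[0,0,0]],
    [0.2,[-0.0425,0.01425,0],[0,0,0]],
    [0.2,[-0.0425,0.01425,0],[0,0,0]],
    [0.2,[-0.0425,0.01425,0],[0,0,0]],
    [0.2,[-0.0425,0.01425,0],[0,0,0]],
    [0.2,[0,0,0.04],[0,0,0]],
    [0.2,[0,0,0.04],[0,0,0]],
    [0.2,[0,0,0.04],[0,0,0]],
    [0.2,[0,0,0.04],[0,0,0]],
    [0.2,[0,0,0.04],[0,0,0]],
    [0.2,[0,0,0],[0,0,0]]
  ]
}}

```text
time: 3.6
position: [0.5529, 0.0799, 0.0866]
tcp_rot: [-0.006, -0.01, 1.0, -0.002]
ft_force: [-0.3, -1.0, -0.7]
finger_gap: 0.0508
grasp_force: 0.0
```

```bash
cat >> h.py <<'E'
def st():
    p,r=pose();M=r.as_matrix();s=bot.sense()
    print('t',round(s['time'],2),'jig',w2j(p).round(1),'z',round(p[2]*1000,1),'toolY vs jigY deg',round(np.degrees(np.arctan2(M[1,1],M[0,1])-JA)-90,2),'tilt',M[:2,2].round(4),'F',np.round(s['ft_force'],2),'gap',round(s['finger_gap']*1000,1))
E
python3 - <<'E'
from h import *
st()
k=lambda c:((c[0]+.5)/(400/90)-.5+350,(c[1]+.5)/(400/90)-.5+165)
for n,C in(('green',[(243,86),(307,90),(300,187),(235,181)]),('brown',[(186,206),(248,222),(231,319),(165,303)])):
    w=np.array([ray('top',k(c),.0165)[:2] for c in C]);m=w.mean(0)
    e=(w[0]+w[1]-w[2]-w[3])/2;f=(w[0]+w[3]-w[1]-w[2])/2
    print(n,m.round(4),w2j(m).round(1),'long',np.linalg.norm(e).round(4),'short',np.linalg.norm(f).round(4),'ang vs jig x',np.degrees(np.arctan2(e[1],e[0])-JA).round(1),np.degrees(np.arctan2(-f[0],f[1])-JA).round(1))
E
```

```text
t 3.6 jig [ 72.9 -16.3] z 86.6 toolY vs jigY deg -0.15 tilt [-0.0119 -0.0034] F [-0.34 -0.96 -0.74] gap 50.8
green [ 0.4893 -0.4062] [  -1.6 -500.8] long 0.0712 short 0.0467 ang vs jig x -7.4 -5.8
brown [ 0.3969 -0.3576] [ -92.9 -450.3] long 0.0719 short 0.047 ang vs jig x -13.7 -15.5
```

Call:
{"fn": "move_arm", "kwargs": {
  "newtons": 40,
  "moves": [
    [0.2,[-0.003,0.0035,0.02],[0,0,0]],
    [0.2,[0,0,0.025],[0,0,0]],
    [0.2,[0,0,0.025],[0,0,0]],
    [0.2,[0,0,0],[0,0,0]],
    [0.2,[0,0,0],[0,0,0]]
  ]
}}

```text
time: 4.1
position: [0.5604, 0.0858, 0.026]
tcp_rot: [0.001, -0.011, 1.0, -0.0]
ft_force: [-0.4, -0.2, 0.8]
finger_gap: 0.0516
grasp_force: 0.0
```

```bash
python3 -c "
from h import *
st()"
```

```text
t 4.1 jig [ 80.4 -10.6] z 26.0 toolY vs jigY deg -0.03 tilt [ 0.0015 -0.0004] F [-0.41 -0.21  0.84] gap 51.6
```

Call:
{"fn": "move_arm", "kwargs": {
  "moves": [
    [0.2,[0.004,-0.002,0.01],[0,0,0]],
    [0.2,[0,0,0],[0,0,0]],
    [0.2,[0,0,0],[0,0,0]]
  ]
}}

```text
time: 4.4
position: [0.5554, 0.0845, 0.0147]
tcp_rot: [0.0, -0.011, 1.0, 0.0]
ft_force: [0.2, -0.8, 0.5]
finger_gap: 0.0514
grasp_force: 0.0
```

```bash
python3 -c "
from h import *
st()"
```

```text
t 4.4 jig [ 75.5 -11.8] z 14.7 toolY vs jigY deg 0.02 tilt [0.0007 0.0003] F [ 0.2  -0.82  0.45] gap 51.4
```

Close on the handle.

Call:
{"fn": "move_arm", "kwargs": {
  "newtons": 40,
  "moves": [
    [-1,[0,0,0],[0,0,0]],
    [-1,[0,0,0],[0,0,0]],
    [-1,[0,0,0],[0,0,0]],
    [-1,[0,0,0],[0,0,0]],
    [-1,[0,0,0],[0,0,0]],
    [-1,[0,0,0],[0,0,0]],
    [-1,[0,0,0],[0,0,0]],
    [-1,[0,0,0],[0,0,0]]
  ]
}}

```text
time: 5.2
position: [0.5555, 0.0847, 0.0143]
tcp_rot: [0.0, -0.011, 1.0, 0.0]
ft_force: [1.2, -1.2, 2.4]
finger_gap: 0.0185
grasp_force: 39.0
```

```bash
python3 -c "
from h import *
st();print(bot.sense()['torque'])"
```

```text
t 5.2 jig [ 75.5 -11.6] z 14.3 toolY vs jigY deg 0.02 tilt [0.0005 0.0002] F [ 1.2  -1.23  2.44] gap 18.5
[-0.0121878  -0.03254013 -0.02498045]
```

Call:
{"fn": "move_arm", "kwargs": {
  "moves": [
    [-1,[-0.01,0,0],[0,0,0]],
    [-1,[-0.01,0,0],[0,0,0]],
    [-1,[-0.015,0,0],[0,0,0]],
    [-1,[-0.015,0,0],[0,0,0]],
    [-1,[0,0,0],[0,0,0]],
    [-1,[0,0,0],[0,0,0]],
    [-1,[0,0,0],[0,0,0]]
  ]
}}

```text
time: 5.9
position: [0.6054, 0.0856, 0.0134]
tcp_rot: [-0.0, -0.011, 1.0, -0.0]
ft_force: [0.2, 0.4, -0.7]
finger_gap: 0.0187
grasp_force: 39.0
```

```bash
python3 -c "
from h import *
st();print(bot.sense()['torque'])"
```

```text
t 5.9 jig [125.4 -11.8] z 13.4 toolY vs jigY deg -0.0 tilt [-0.0006 -0.0001] F [ 0.24  0.36 -0.69] gap 18.7
[ 0.04838013 -0.02752404 -0.00274314]
```

Call:
{"fn": "move_arm", "kwargs": {
  "moves": [
    [-1,[0,0,-0.02],[0,0,0]],
    [-1,[0,0,-0.02],[0,0,0]],
    [-1,[0,-0.021,-0.02],[0,0,0]],
    [-1,[0,-0.021,0],[0,0,0]],
    [-1,[0,-0.021,0],[0,0,0]],
    [-1,[0.017,0,0],[0,0,0]],
    [-1,[0.016,0,0],[0,0,0]],
    [-1,[0.016,0,0],[0,0,0]],
    [-1,[0,0,0.005],[0,0,0]],
    [-1,[0,0,0],[0,0,0]],
    [-1,[0,0,0],[0,0,0]],
    [-1,[0,0,0],[0,0,0]]
  ]
}}

```text
time: 7.1
position: [0.5581, 0.0216, 0.069]
tcp_rot: [-0.0, -0.011, 1.0, -0.0]
ft_force: [0.1, -0.3, -0.1]
finger_gap: 0.0185
grasp_force: 39.1
```

```bash
python3 - <<'E'
from h import *
st()
a=snap('top','t2');b=snap('scene','s2')
t=cv2.imread('pics/t2.png');s=cv2.imread('pics/s2.png')
a=cv2.resize(t[155:235,210:320],(800,582),interpolation=cv2.INTER_CUBIC)
b=cv2.resize(s[150:230,250:360],(800,582),interpolation=cv2.INTER_CUBIC)
cv2.imwrite('pics/c2.png',cv2.resize(np.hstack([a,b]),(800,291),interpolation=cv2.INTER_AREA))
E
```

```text
t 7.1 jig [ 76.7 -74.7] z 69.0 toolY vs jigY deg 0.01 tilt [-0.0002 -0.0001] F [ 0.13 -0.34 -0.07] gap 18.5
```

View pics/c2.png

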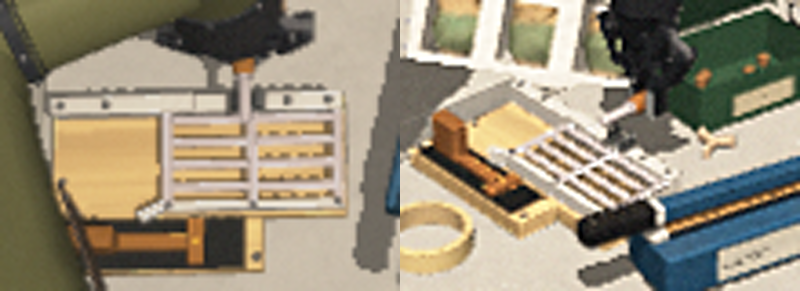

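Call:
{"fn": "move_arm", "kwargs": {
  "moves": [
    [-1,[0,-0.0003,0.01],[0,0,0]],
    [-1,[0,0,0.01],[0,0,0]],
    [-1,[0,0,0.007],[0,0,0]],
    [-1,[0,0,0.005],[0,0,0]],
    [-1,[0,0,0.002],[0,0,0]],
    [-1,[0,0,0],[0,0,0]],
    [-1,[0,0,0],[0,0,0]]
  ]
}}

```text
time: 7.9
position: [0.558, 0.0213, 0.0355]
tcp_rot: [0.0, -0.011, 1.0, 0.0]
ft_force: [-0.6, -0.7, 1.4]
finger_gap: 0.0187
grasp_force: 39.3
```

```bash
python3 -c "
from h import *
st();print(bot.sense()['torque'])"
```

```text
t 7.9 jig [ 76.6 -75. ] z 35.5 toolY vs jigY deg 0.01 tilt [0.0007 0.0002] F [-0.62 -0.71  1.35] gap 18.7
[-0.16079863  0.18693992  0.06389517]
```

Call:
{"fn": "move_arm", "kwargs": {
  "moves": [
    [-1,[0,0,0.001],[0,0,0]],
    [-1,[0,0,0],[0,0,0]],
    [-0.4,[0,0,0],[0,0,0]],
    [-0.4,[0,0,0],[0,0,0]],
    [-0.1,[0,0,0],[0,0,0]],
    [0,[0,0,0],[0,0,0]],
    [0.1,[0,0,0],[0,0,0]],
    [0.1,[0,0,0],[0,0,0]],
    [0.1,[0,0,-0.03],[0,0,0]],
    [0.1,[0,0,-0.04],[0,0,0]],
    [0.1,[0,0,-0.04],[0,0,0]],
    [0.1,[-0.0,0,-0.04],[0,0,0]],
    [0.1,[0,0.05,0],[0,0,0]],
    [0.1,[0,0.05,0],[0,0,0]],
    [0.1,[0,0.05,0],[0,0,0]],
    [0.1,[0,0.05,0],[0,0,0]],
    [0.1,[0,0,0],[0,0,0]],
    [0.1,[0,0,0],[0,0,0]]
  ]
}}

```text
time: 9.7
position: [0.5529, 0.2223, 0.1836]
tcp_rot: [-0.0, -0.012, 1.0, -0.0]
ft_force: [0.7, -0.2, -1.0]
finger_gap: 0.0469
grasp_force: 0.0
```

```bash
python3 - <<'E'
from h import *
st()
a=snap('top','t3');b=snap('scene','s3')
t=cv2.imread('pics/t3.png');s=cv2.imread('pics/s3.png')
a=cv2.resize(t[155:235,210:320],(800,582),interpolation=cv2.INTER_CUBIC)
b=cv2.resize(s[150:230,250:360],(800,582),interpolation=cv2.INTER_CUBIC)
c=cv2.resize(t[165:255,350:440],(582,582),interpolation=cv2.INTER_CUBIC)
cv2.imwrite('pics/c3.png',cv2.resize(np.hstack([a,b,c]),(800,213),interpolation=cv2.INTER_AREA))
E
```

```text
t 9.7 jig [ 76. 126.] z 183.6 toolY vs jigY deg 0.13 tilt [-0.0007 -0.0006] F [ 0.65 -0.2  -0.96] gap 46.9
```

View pics/c3.png

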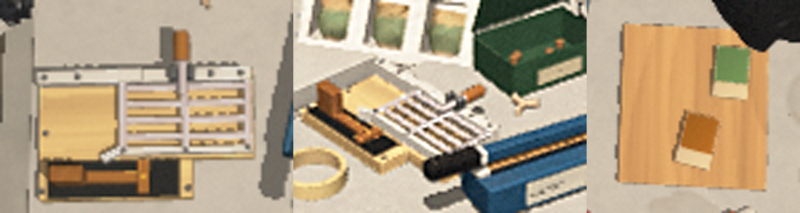

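```bash
python3 - <<'E'
from h import *
im=cv2.imread('pics/s3.png');t=cv2.imread('pics/t3.png')
bl=im.max(2)<45
for uv in((425,184),(410,172),(400,150)):
  for z in(0.02,.08,.14,.2,.26):
    w=ray('top',uv,z);u=proj('scene',w);x,y=u.round().astype(int);print(uv,z,w.round(3),u.round(0),bl[y-2:y+3,x-2:x+3].mean().round(1))
for r in range(170,300,10):
  xs=np.flatnonzero(bl[r,390:560])+390;print(r,xs.min() if len(xs) else None,xs.max() if len(xs) else None,end='; ')
print()
for z in (0.1,.15,.2): print(proj('scene',[.489,-.406,z]).round(0),proj('top',[.489,-.406,z]).round(0))
E
```

```text
(425, 184) 0.02 [ 0.525 -0.453  0.02 ] [407. 255.] 1.0
(425, 184) 0.08 [ 0.513 -0.441  0.08 ] [403. 240.] 0.9
(425, 184) 0.14 [ 0.5   -0.428  0.14 ] [399. 224.] 0.0
(425, 184) 0.2 [ 0.488 -0.416  0.2  ] [395. 208.] 0.0
(425, 184) 0.26 [ 0.475 -0.404  0.26 ] [390. 191.] 0.0
(410, 172) 0.02 [ 0.565 -0.406  0.02 ] [404. 242.] 1.0
(410, 172) 0.08 [ 0.551 -0.395  0.08 ] [400. 228.] 0.0
(410, 172) 0.14 [ 0.537 -0.385  0.14 ] [396. 214.] 0.0
(410, 172) 0.2 [ 0.523 -0.374  0.2  ] [392. 198.] 0.0
(410, 172) 0.26 [ 0.509 -0.364  0.26 ] [388. 182.] 0.0
(400, 150) 0.02 [ 0.639 -0.375  0.02 ] [411. 229.] 1.0
(400, 150) 0.08 [ 0.622 -0.366  0.08 ] [407. 216.] 0.1
(400, 150) 0.14 [ 0.606 -0.357  0.14 ] [403. 202.] 0.0
(400, 150) 0.2 [ 0.589 -0.347  0.2  ] [399. 187.] 0.0
(400, 150) 0.26 [ 0.572 -0.338  0.26 ] [395. 172.] 0.0
170 439 489; 180 434 505; 190 427 513; 200 420 526; 210 414 520; 220 406 523; 230 403 526; 240 402 521; 250 401 516; 260 415 456; 270 424 460; 280 424 463; 290 429 463; 
[390. 233.] [415. 190.]
[391. 220.] [418. 187.]
[392. 207.] [421. 184.]
```

Call:
{"fn": "move_arm", "kwargs": {
  "moves": [
    [0.5,[0.0068,-0.0446,0],[0,0,0]],
    [0.5,[0.0068,-0.0446,0],[0,0,0]],
    [0.5,[0.0068,-0.0446,0],[0,0,0]],
    [0.5,[0.0068,-0.0446,0],[0,0,0]],
    [0.5,[0.0068,-0.0446,0],[0,0,0]],
    [0.5,[0.0068,-0.0446,0],[0,0,0]],
    [0.5,[0.0068,-0.0446,0],[0,0,0]],
    [0.5,[0.0068,-0.0446,0],[0,0,0]],
    [0.5,[0.0068,-0.0446,0],[0,0,0]],
    [0.5,[0.0068,-0.0446,0],[0,0,0]],
    [0.5,[0.0068,-0.0446,0],[0,0,0]],
    [0.5,[0.0068,-0.0446,0],[0,0,0]],
    [0.5,[0.0068,-0.0446,0],[0,0,0]],
    [0.5,[0.0068,-0.0446,0],[0,0,0]],
    [0.5,[0,0,0.04],[0,0,6.6]],
    [0.5,[0,0,0.04],[0,0,0]],
    [0.5,[0,0,0],[0,0,0]],
    [0.5,[0,0,0],[0,0,0]]
  ]
}}

```text
time: 11.6
position: [0.4712, -0.4061, 0.105]
tcp_rot: [-0.0, 0.047, 0.999, -0.0]
ft_force: [0.9, -0.6, 0.9]
finger_gap: 0.0641
grasp_force: 0.0
```

```bash
python3 -c "
from h import *
st();a=snap('top','t4')"
```

```text
t 11.6 jig [ -19.7 -500.4] z 105.0 toolY vs jigY deg -6.63 tilt [-0.001  -0.0009] F [ 0.91 -0.61  0.93] gap 64.1
```

Call:
{"fn": "move_arm", "kwargs": {
  "newtons": 30,
  "moves": [
    [0.5,[0,0.0017,0.04],[0,0,0]],
    [0.5,[0,0,0.03],[0,0,0]],
    [0.5,[0,0,0.017],[0,0,0]],
    [0.5,[0,0,0.01],[0,0,0]],
    [0.5,[0,0,0],[0,0,0]],
    [0.2,[0,0,0],[0,0,0]],
    [-1,[0,0,0],[0,0,0]],
    [-1,[0,0,0],[0,0,0]],
    [-1,[0,0,0],[0,0,0]],
    [-1,[0,0,0],[0,0,0]]
  ]
}}

```text
time: 12.65
position: [0.4737, -0.4043, 0.0099]
tcp_rot: [0.002, 0.046, 0.999, -0.001]
ft_force: [-0.4, 1.3, 6.3]
finger_gap: 0.0466
grasp_force: 31.3
```

```bash
python3 -c "
from h import *
st()"
```

```text
t 12.65 jig [ -17.2 -498.7] z 9.9 toolY vs jigY deg -6.55 tilt [ 0.0035 -0.0026] F [-0.44  1.3   6.27] gap 46.6
```

Call:
{"fn": "move_arm", "kwargs": {
  "newtons": 40,
  "moves": [
    [-1,[0,0,-0.01],[0,0,0]],
    [-1,[0,0,-0.04],[0,0,0]],
    [-1,[0,0,-0.04],[0,0,0]],
    [-1,[0,0,-0.04],[0,0,0]],
    [-1,[0,0,-0.03],[0,0,-6.55]],
    [-1,[0.0018,0.0426,0],[0,0,0]],
    [-1,[0,0.0426,0],[0,0,0]],
    [-1,[0,0.0426,0],[0,0,0]],
    [-1,[0,0.0426,0],[0,0,0]],
    [-1,[0,0.0426,0],[0,0,0]],
    [-1,[0,0.0426,0],[0,0,0]],
    [-1,[0,0.0426,0],[0,0,0]],
    [-1,[0,0.0426,0],[0,0,0]],
    [-1,[0,0.0426,0],[0,0,0]],
    [-1,[0,0.0426,0],[0,0,0]],
    [-1,[0,0.0426,0],[0,0,0]],
    [-1,[0,0.0426,0],[0,0,0]],
    [-1,[0,0.0426,0],[0,0,0]],
    [-1,[0,0,0],[0,0,0]],
    [-1,[0,0,0],[0,0,0]]
  ]
}}

```text
time: 14.65
position: [0.4582, 0.1509, 0.1675]
tcp_rot: [-0.0, -0.012, 1.0, 0.0]
ft_force: [-0.6, 0.2, -0.5]
finger_gap: 0.046
grasp_force: 41.2
```

```bash
python3 - <<'E'
from h import *
st()
a=snap('top','t5');b=snap('scene','s5')
t=cv2.imread('pics/t5.png');s=cv2.imread('pics/s5.png')
a=cv2.resize(t[155:245,190:320],(800,554),interpolation=cv2.INTER_CUBIC)
b=cv2.resize(s[120:220,220:360],(775,554),interpolation=cv2.INTER_CUBIC)
cv2.imwrite('pics/c5.png',cv2.resize(np.hstack([a,b]),(800,281),interpolation=cv2.INTER_AREA))
E
```

```text
t 14.65 jig [-20.3  56.7] z 167.5 toolY vs jigY deg 0.08 tilt [-0.0001  0.0001] F [-0.62  0.19 -0.5 ] gap 46.0
```

View pics/c5.png

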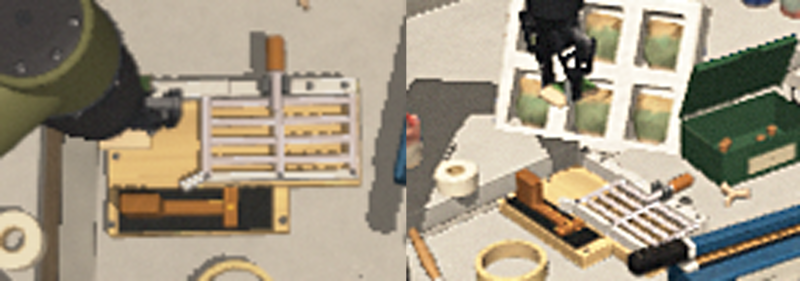

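Call:
{"fn": "move_arm", "kwargs": {
  "moves": [
    [-1,[-0.0015,0,0.04],[0,0,0]],
    [-1,[0,0,0.04],[0,0,0]],
    [-1,[0,0,0.03],[0,0,0]],
    [-1,[0,0,0.02],[0,0,0]],
    [-1,[0,0,0.009],[0,0,0]],
    [-1,[0,0,0],[0,0,0]],
    [-1,[0,0,0],[0,0,0]]
  ]
}}

```text
time: 15.45
position: [0.4604, 0.1499, 0.0293]
tcp_rot: [0.0, -0.011, 1.0, 0.0]
ft_force: [-1.8, -0.2, 0.0]
finger_gap: 0.046
grasp_force: 43.7
```

```bash
python3 -c "
from h import *
st()"
```

```text
t 15.45 jig [-18.   55.7] z 29.3 toolY vs jigY deg -0.08 tilt [0.0009 0.0003] F [-1.79 -0.21  0.02] gap 46.0
```

Call:
{"fn": "move_arm", "kwargs": {
  "moves": [
    [-1,[0,0,0.003],[0,0,0]],
    [-1,[0,0,0.001],[0,0,0]],
    [-1,[0,0,0],[0,0,0]],
    [0.3,[0,0,0],[0,0,0]],
    [0.4,[0,0,0],[0,0,0]],
    [0.4,[0,0,0],[0,0,0]],
    [0.4,[0,0,-0.01],[0,0,0]],
    [0.4,[0,0,-0.03],[0,0,0]],
    [0.4,[0,0,-0.04],[0,0,0]],
    [0.4,[0.03,0,-0.03],[0,0,0]],
    [0.2,[0.03,0,0],[0,0,0]],
    [0,[0,0.0,0],[0,0,0]],
    [0,[0,0,0],[0,0,0]]
  ]
}}

```text
time: 16.75
position: [0.4, 0.1492, 0.1351]
tcp_rot: [0.001, -0.011, 1.0, 0.001]
ft_force: [1.1, -0.1, 0.5]
finger_gap: 0.0428
grasp_force: 0.0
```

```bash
python3 - <<'E'
from h import *
st()
s=snap('scene','s6');t=snap('top','t6')
t=cv2.imread('pics/t6.png');s=cv2.imread('pics/s6.png')
a=cv2.resize(t[165:245,210:320],(800,582),interpolation=cv2.INTER_CUBIC)
b=cv2.resize(s[165:225,235:345],(800,436),interpolation=cv2.INTER_CUBIC);b=cv2.copyMakeBorder(b,0,146,0,0,0)
cv2.imwrite('pics/c6.png',cv2.resize(np.hstack([a,b]),(800,291),interpolation=cv2.INTER_AREA))
E
```

```text
t 16.75 jig [-78.5  56.4] z 135.1 toolY vs jigY deg 0.03 tilt [0.0016 0.0017] F [ 1.1  -0.14  0.54] gap 42.8
```

View pics/c6.png

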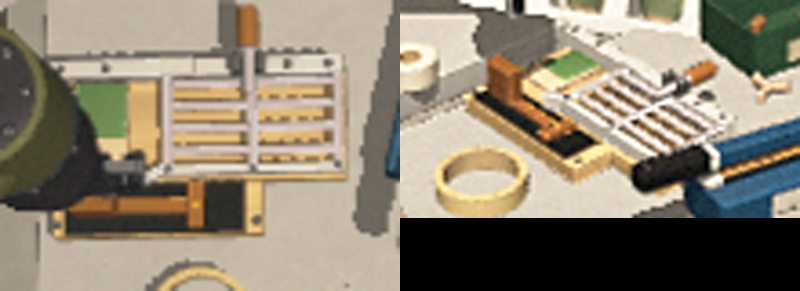

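Call:
{"fn": "move_arm", "kwargs": {
  "newtons": 50,
  "moves": [
    [0.35,[-0.0015,0.0026,0],[0,0,0]],
    [0.35,[0,0,0.02],[0,0,0]],
    [0.35,[0,0,0.03],[0,0,0]],
    [0.35,[0,0,0.03],[0,0,0]],
    [0.35,[0,0,0.019],[0,0,0]],
    [0.35,[0,0,0],[0,0,0]],
    [-1,[0,0,0],[0,0,0]],
    [-1,[0,0,0],[0,0,0]],
    [-1,[0,0,0],[0,0,0]],
    [-1,[0,0,0],[0,0,0]],
    [-1,[0,0,0],[0,0,0]]
  ]
}}

```text
time: 17.95
position: [0.402, 0.1521, 0.0362]
tcp_rot: [0.001, -0.011, 1.0, 0.001]
ft_force: [0.8, 1.2, 4.0]
finger_gap: 0.0394
grasp_force: 50.9
```

```bash
python3 -c "
from h import *
st()"
```

```text
t 17.95 jig [-76.4  59.2] z 36.2 toolY vs jigY deg -0.02 tilt [0.0017 0.0013] F [0.81 1.17 4.  ] gap 39.4
```

```bash
python3 - <<'E'
from h import *
for z in(-.05,0,.026,.06,.1):
    w=ray('top',(193,230),z);print(z,w.round(3),proj('scene',w).round(1))
t=cv2.imread('pics/t0.png')
a=cv2.resize(t[130:270,170:260],(514,800//1),interpolation=cv2.INTER_CUBIC)[:600]
s=cv2.imread('pics/s0.png');b=cv2.resize(s[130:230,210:310],(600,600),interpolation=cv2.INTER_CUBIC)
cv2.imwrite('pics/c7.png',cv2.resize(np.hstack([a,b]),(800,431)))
E
```

```text
-0.05 [ 0.384  0.309 -0.05 ] [239.2 192.1]
0 [0.378 0.296 0.   ] [238.5 183.5]
0.026 [0.375 0.29  0.026] [238.2 178.9]
0.06 [0.371 0.282 0.06 ] [237.7 172.7]
0.1 [0.366 0.272 0.1  ] [237.1 165.2]
```

View pics/c7.png

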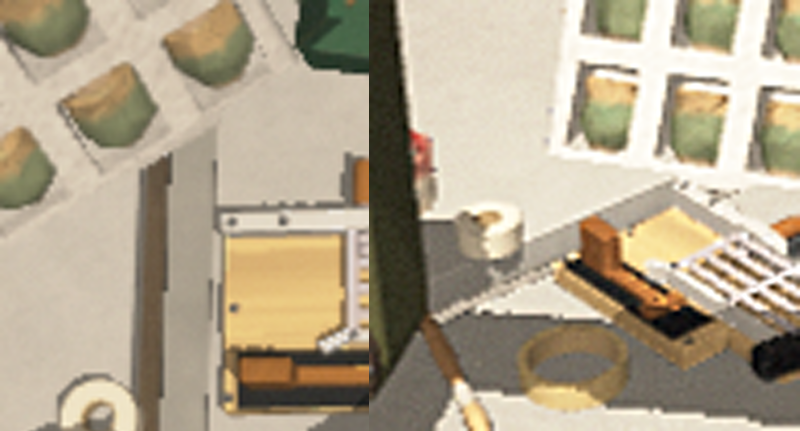

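```bash
python3 - <<'E'
from h import *
for uv in((165,190),(243,150)):
  for z in(0,.04,.08,.12,.16,.2,.25):
    w=ray('top',uv,z);print(uv,z,w.round(3),proj('scene',w).round(0))
print(proj('top',[*j2w(-3,185),.1]).round(0))
for z in(0.03,.1,.2):print(j2w(-3,185).round(3),proj('scene',[*j2w(-3,185),z]).round(0))
E
```

```text
(165, 190) 0 [0.51  0.394 0.   ] [252. 163.]
(165, 190) 0.04 [0.502 0.382 0.04 ] [251. 157.]
(165, 190) 0.08 [0.494 0.37  0.08 ] [250. 150.]
(165, 190) 0.12 [0.486 0.358 0.12 ] [250. 143.]
(165, 190) 0.16 [0.478 0.345 0.16 ] [249. 136.]
(165, 190) 0.2 [0.47  0.333 0.2  ] [248. 128.]
(165, 190) 0.25 [0.461 0.318 0.25 ] [247. 119.]
(243, 150) 0 [0.645 0.142 0.   ] [314. 175.]
(243, 150) 0.04 [0.634 0.135 0.04 ] [313. 168.]
(243, 150) 0.08 [0.623 0.129 0.08 ] [312. 161.]
(243, 150) 0.12 [0.612 0.123 0.12 ] [310. 154.]
(243, 150) 0.16 [0.601 0.117 0.16 ] [309. 146.]
(243, 150) 0.2 [0.589 0.111 0.2  ] [308. 138.]
(243, 150) 0.25 [0.576 0.103 0.25 ] [306. 128.]
[192. 196.]
[0.473 0.279] [260. 171.]
[0.473 0.279] [258. 155.]
[0.473 0.279] [257. 133.]
```

Call:
{"fn": "move_arm", "kwargs": {
  "newtons": 60,
  "moves": [
    [-1,[0,0,-0.02],[0,0,0]],
    [-1,[0,0,-0.03],[0,0,0]],
    [-1,[0,0.03,0],[0,0,0]],
    [-1,[0,0.03,0],[0,0,0]],
    [-1,[0,0.03,0],[0,0,0]],
    [-1,[0,0.033,0],[0,0,0]],
    [-1,[-0.025,0,0],[0,0,0]],
    [-1,[-0.025,0,0],[0,0,0]],
    [-1,[-0.024,0,0],[0,0,0]],
    [-1,[0,0,0],[0,0,0]],
    [-1,[0,0,0.02],[0,0,0]],
    [-1,[0,0,0.015],[0,0,0]],
    [-1,[0,0,0],[0,0,0]],
    [-1,[0,0,0],[0,0,0]]
  ]
}}

```text
time: 19.35
position: [0.4724, 0.276, 0.0501]
tcp_rot: [-0.0, -0.011, 1.0, -0.0]
ft_force: [-0.3, -0.3, -0.9]
finger_gap: 0.0389
grasp_force: 60.7
```

```bash
python3 - <<'E'
from h import *
st()
s=snap('scene','s8');t=snap('top','t8')
t=cv2.imread('pics/t8.png');s=cv2.imread('pics/s8.png')
a=cv2.resize(t[155:255,170:300],(780,600),interpolation=cv2.INTER_CUBIC)
b=cv2.resize(s[125:225,225:355],(780,600),interpolation=cv2.INTER_CUBIC)
cv2.imwrite('pics/c8.png',cv2.resize(np.hstack([a,b]),(800,308),interpolation=cv2.INTER_AREA))
E
```

```text
t 19.35 jig [ -3.2 181.5] z 50.1 toolY vs jigY deg -0.01 tilt [-0.0003 -0.0007] F [-0.26 -0.29 -0.91] gap 38.9
```

View pics/c8.png

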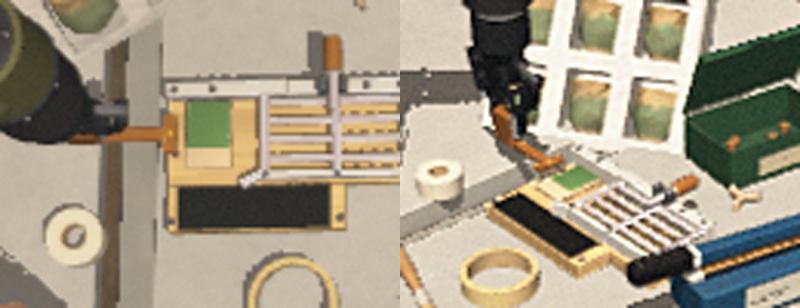

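Call:
{"fn": "move_arm", "kwargs": {
  "moves": [
    [-1,[0,0,0.008],[0,0,0]],
    [-1,[0,0,0.0063],[0,0,0]],
    [-1,[0,0,0],[0,0,0]],
    [-1,[0,-0.006,0],[0,0,0]],
    [-1,[0,-0.01,0],[0,0,0]],
    [-1,[0,-0.01,0],[0,0,0]],
    [-1,[0,-0.01,0],[0,0,0]],
    [-1,[0,-0.01,0],[0,0,0]],
    [-1,[0,-0.01,0],[0,0,0]],
    [-1,[0,-0.01,0],[0,0,0]],
    [-1,[0,0,0],[0,0,0]],
    [-1,[0,0,0],[0,0,0]]
  ]
}}

```text
time: 20.65
position: [0.4743, 0.2091, 0.036]
tcp_rot: [-0.0, -0.011, 1.0, -0.001]
ft_force: [-0.3, -2.2, 4.1]
finger_gap: 0.0392
grasp_force: 61.6
```

```bash
python3 -c "
from h import *
st()"
```

```text
t 20.65 jig [ -2.9 114.6] z 36.0 toolY vs jigY deg -0.08 tilt [-0.0001 -0.0016] F [-0.25 -2.17  4.07] gap 39.2
```

Call:
{"fn": "move_arm", "kwargs": {
  "moves": [
    [-1,[0,-0.01,-0.0004],[0,0,0]],
    [-1,[0,-0.01,0],[0,0,0]],
    [-1,[0,-0.01,0],[0,0,0]],
    [-1,[0,-0.01,0],[0,0,0]],
    [-1,[0,-0.01,0],[0,0,0]],
    [-1,[0,-0.01,0],[0,0,0]],
    [-1,[0,-0.007,0],[0,0,0]],
    [-1,[0,0,0],[0,0,0]],
    [-1,[0,0,0],[0,0,0]]
  ]
}}

```text
time: 21.55
position: [0.4755, 0.1422, 0.0362]
tcp_rot: [-0.0, -0.011, 1.0, -0.001]
ft_force: [-0.1, -2.4, 4.3]
finger_gap: 0.0396
grasp_force: 61.6
```

```bash
python3 - <<'E'
from h import *
st()
s=snap('scene','s9');t=snap('top','t9')
t=cv2.imread('pics/t9.png');s=cv2.imread('pics/s9.png')
a=cv2.resize(t[155:255,190:320],(780,600),interpolation=cv2.INTER_CUBIC)
b=cv2.resize(s[125:225,235:365],(780,600),interpolation=cv2.INTER_CUBIC)
cv2.imwrite('pics/c9.png',cv2.resize(np.hstack([a,b]),(800,308),interpolation=cv2.INTER_AREA))
E
```

```text
t 21.55 jig [-3.1 47.7] z 36.2 toolY vs jigY deg -0.07 tilt [-0.0005 -0.0016] F [-0.12 -2.45  4.27] gap 39.6
```

View pics/c9.png

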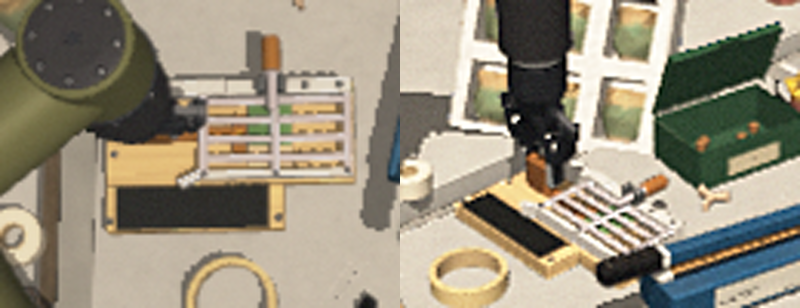

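Call:
{"fn": "move_arm", "kwargs": {
  "moves": [
    [-1,[0,0.02,-0.0005],[0,0,0]],
    [-1,[0,0.02,0],[0,0,0]],
    [-1,[0,0.025,0],[0,0,0]],
    [-1,[0,0.025,0],[0,0,0]],
    [-1,[0,0,0],[0,0,0]],
    [-1,[0,0,-0.025],[0,0,0]],
    [-1,[0,0,-0.025],[0,0,0]],
    [-1,[0.025,0,0],[0,0,0]],
    [-1,[0.025,0,0],[0,0,0]],
    [-1,[0.024,0,0],[0,0,0]],
    [-1,[0,-0.025,0],[0,0,0]],
    [-1,[0,-0.025,0],[0,0,0]],
    [-1,[0,-0.025,0],[0,0,0]],
    [-1,[0,0,0],[0,0,0]],
    [-1,[0,0,0],[0,0,0]]
  ]
}}

```text
time: 23.15
position: [0.4009, 0.1562, 0.086]
tcp_rot: [-0.001, -0.01, 1.0, 0.0]
ft_force: [0.1, 1.3, -0.9]
finger_gap: 0.0393
grasp_force: 61.0
```

```bash
python3 -c "
from h import *
st()"
```

```text
t 23.15 jig [-77.4  63.4] z 86.0 toolY vs jigY deg -0.09 tilt [-0.001   0.0002] F [ 0.08  1.31 -0.94] gap 39.3
```

Call:
{"fn": "move_arm", "kwargs": {
  "moves": [
    [-1,[-0.001,-0.004,0.02],[0,0,0]],
    [-1,[0,0,0.02],[0,0,0]],
    [-1,[0,0,0.007],[0,0,0]],
    [-1,[0,0,0.002],[0,0,0]],
    [-1,[0,0,0],[0,0,0]],
    [-1,[0,0,0],[0,0,0]],
    [0.3,[0,0,0],[0,0,0]],
    [0.3,[0,0,0],[0,0,0]],
    [0.3,[0,0,0],[0,0,0]],
    [0.3,[0,0,-0.02],[0,0,0]],
    [0.3,[0,0,-0.03],[0,0,0]],
    [0.3,[0,0,-0.04],[0,0,0]],
    [0.3,[0,0,-0.04],[0,0,0]],
    [0.3,[0,0,-0.02],[0,0,0]],
    [0.3,[0,-0.04,0],[0,0,0]],
    [0.3,[0,-0.04,0],[0,0,0]],
    [0.3,[0,-0.04,0],[0,0,0]],
    [0.3,[0,-0.04,0],[0,0,0]],
    [0.3,[0,0,0],[0,0,0]],
    [0.3,[0,0,0],[0,0,0]]
  ]
}}

```text
time: 25.15
position: [0.4059, -0.0081, 0.1879]
tcp_rot: [0.0, -0.01, 1.0, 0.0]
ft_force: [-0.2, -0.9, 0.2]
finger_gap: 0.0556
grasp_force: 0.0
```

```bash
python3 - <<'E'
from h import *
st()
s=snap('scene','s10');t=snap('top','t10')
t=cv2.imread('pics/t10.png');s=cv2.imread('pics/s10.png')
a=cv2.resize(t[155:255,210:440],(800,348),interpolation=cv2.INTER_CUBIC)
b=cv2.resize(s[145:245,235:425],(800,421),interpolation=cv2.INTER_CUBIC)[:252]
cv2.imwrite('pics/c10.png',np.vstack([a,b]))
E
```

```text
t 25.15 jig [ -76.1 -101. ] z 187.9 toolY vs jigY deg -0.18 tilt [0.0005 0.0005] F [-0.23 -0.89  0.21] gap 55.6
```

View pics/c10.png

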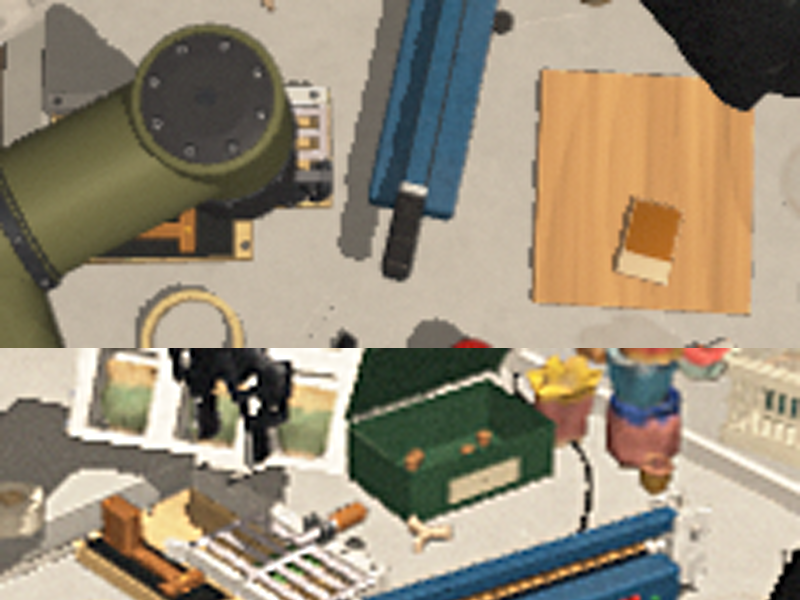

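Call:
{"fn": "move_arm", "kwargs": {
  "moves": [
    [0.5,[0.0036,-0.0433,0],[0,0,0]],
    [0.5,[0.0036,-0.0433,0],[0,0,0]],
    [0.5,[0.0036,-0.0433,0],[0,0,0]],
    [0.5,[0.0036,-0.0433,0],[0,0,0]],
    [0.5,[0.0036,-0.0433,0],[0,0,0]],
    [0.5,[0.0036,-0.0433,0],[0,0,0]],
    [0.5,[0.0036,-0.0433,0],[0,0,0]],
    [0.5,[0.0036,-0.0433,0],[0,0,0]],
    [0.5,[0,0,0.04],[0,0,7.2]],
    [0.5,[0,0,0.04],[0,0,7.2]],
    [0.5,[0,0,0.03],[0,0,0]],
    [0.5,[0,0,0],[0,0,0]],
    [0.5,[0,0,0],[0,0,0]]
  ]
}}

```text
time: 26.55
position: [0.3854, -0.354, 0.0785]
tcp_rot: [-0.0, 0.113, 0.994, -0.0]
ft_force: [0.1, -1.6, 2.0]
finger_gap: 0.0644
grasp_force: 0.0
```

```bash
python3 - <<'E'
from h import *
st()
p,r=pose();M=r.as_matrix();g=j2w(-104.5,-447.3);d=np.r_[g-p[:2],0];print((M.T@d*1000).round(1))
t=snap('top','t11')
E
```

```text
t 26.55 jig [-104.4 -446.3] z 78.5 toolY vs jigY deg -14.31 tilt [-0.0006 -0.0007] F [ 0.06 -1.56  2.02] gap 64.4
[-0.1 -1.   0. ]
```

Call:
{"fn": "move_arm", "kwargs": {
  "newtons": 30,
  "moves": [
    [0.5,[0,-0.001,0.03],[0,0,0]],
    [0.5,[0,0,0.025],[0,0,0]],
    [0.5,[0,0,0.013],[0,0,0]],
    [0.5,[0,0,0],[0,0,0]],
    [0.5,[0,0,0],[0,0,0]],
    [0.2,[0,0,0],[0,0,0]],
    [-1,[0,0,0],[0,0,0]],
    [-1,[0,0,0],[0,0,0]],
    [-1,[0,0,0],[0,0,0]],
    [-1,[0,0,0],[0,0,0]]
  ]
}}

```text
time: 27.6
position: [0.3856, -0.356, 0.0119]
tcp_rot: [0.001, 0.114, 0.993, -0.001]
ft_force: [0.0, 2.3, 7.9]
finger_gap: 0.0462
grasp_force: 30.4
```

```bash
python3 -c "
from h import *
st()"
```

```text
t 27.6 jig [-104.2 -448.3] z 11.9 toolY vs jigY deg -14.41 tilt [ 0.0027 -0.0019] F [0.01 2.26 7.92] gap 46.2
```

Call:
{"fn": "move_arm", "kwargs": {
  "newtons": 40,
  "moves": [
    [-1,[0,0,-0.01],[0,0,0]],
    [-1,[0,0,-0.04],[0,0,0]],
    [-1,[0,0,-0.04],[0,0,0]],
    [-1,[0,0,-0.04],[0,0,-7.2]],
    [-1,[0,0,-0.03],[0,0,-7.2]],
    [-1,[-0.0075,0.042,0],[0,0,0]],
    [-1,[-0.0075,0.042,0],[0,0,0]],
    [-1,[-0.0075,0.042,0],[0,0,0]],
    [-1,[-0.0075,0.042,0],[0,0,0]],
    [-1,[-0.0075,0.042,0],[0,0,0]],
    [-1,[-0.0075,0.042,0],[0,0,0]],
    [-1,[-0.0075,0.042,0],[0,0,0]],
    [-1,[-0.0075,0.042,0],[0,0,0]],
    [-1,[-0.0075,0.042,0],[0,0,0]],
    [-1,[-0.0075,0.042,0],[0,0,0]],
    [-1,[-0.0075,0.042,0],[0,0,0]],
    [-1,[-0.0075,0.042,0],[0,0,0]],
    [-1,[0,0,0],[0,0,0]],
    [-1,[0,0,0],[0,0,0]]
  ]
}}

```text
time: 29.5
position: [0.4632, 0.1512, 0.1699]
tcp_rot: [-0.0, -0.012, 1.0, -0.0]
ft_force: [-0.4, -0.4, -0.0]
finger_gap: 0.0454
grasp_force: 41.1
```

```bash
python3 -c "
from h import *
st()"
```

```text
t 29.5 jig [-15.2  56.9] z 169.9 toolY vs jigY deg 0.06 tilt [-0.0004 -0.0003] F [-0.43 -0.38 -0.01] gap 45.4
```

Call:
{"fn": "move_arm", "kwargs": {
  "moves": [
    [-1,[0,-0.001,0.04],[0,0,0]],
    [-1,[0,0,0.04],[0,0,0]],
    [-1,[0,0,0.03],[0,0,0]],
    [-1,[0,0,0.02],[0,0,0]],
    [-1,[0,0,0.011],[0,0,0]],
    [-1,[0,0,0],[0,0,0]],
    [-1,[0,0,0],[0,0,0]]
  ]
}}

```text
time: 30.2
position: [0.4641, 0.1495, 0.0301]
tcp_rot: [0.001, -0.011, 1.0, 0.0]
ft_force: [0.3, 0.9, -0.1]
finger_gap: 0.046
grasp_force: 41.1
```

```bash
python3 -c "
from h import *
st()"
```

```text
t 30.2 jig [-14.4  55.2] z 30.1 toolY vs jigY deg -0.06 tilt [0.0016 0.0008] F [ 0.28  0.88 -0.11] gap 46.0
```

Call:
{"fn": "move_arm", "kwargs": {
  "moves": [
    [-1,[0,0,0.003],[0,0,0]],
    [-1,[0,0,0.001],[0,0,0]],
    [-1,[0,0,0],[0,0,0]],
    [0.3,[0,0,0],[0,0,0]],
    [0.4,[0,0,0],[0,0,0]],
    [0.4,[0,0,0],[0,0,0]],
    [0.4,[0,0,-0.01],[0,0,0]],
    [0.4,[0,0,-0.03],[0,0,0]],
    [0.4,[0,0,-0.04],[0,0,0]],
    [0.35,[0.031,0.004,-0.02],[0,0,0]],
    [0.35,[0.031,0,0],[0,0,0]],
    [0.35,[0,0.0,0],[0,0,0]],
    [0.35,[0,0,0],[0,0,0]]
  ]
}}

```text
time: 31.5
position: [0.4014, 0.1525, 0.1257]
tcp_rot: [0.001, -0.011, 1.0, 0.001]
ft_force: [0.1, -0.1, -0.8]
finger_gap: 0.0573
grasp_force: 0.0
```

```bash
python3 - <<'E'
from h import *
st()
s=snap('scene','s12');t=snap('top','t12')
t=cv2.imread('pics/t12.png');s=cv2.imread('pics/s12.png')
a=cv2.resize(t[165:245,210:320],(800,582),interpolation=cv2.INTER_CUBIC)
b=cv2.resize(s[165:245,235:345],(800,582),interpolation=cv2.INTER_CUBIC)
cv2.imwrite('pics/c12.png',cv2.resize(np.hstack([a,b]),(800,291),interpolation=cv2.INTER_AREA))
E
```

```text
t 31.5 jig [-77.   59.6] z 125.7 toolY vs jigY deg 0.03 tilt [0.0016 0.0016] F [ 0.14 -0.15 -0.82] gap 57.3
```

View pics/c12.png

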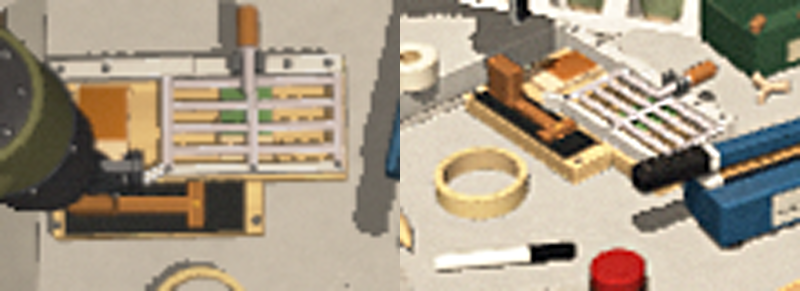

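Call:
{"fn": "move_arm", "kwargs": {
  "newtons": 60,
  "moves": [
    [0.35,[0,0,0.03],[0,0,0]],
    [0.35,[0,0,0.03],[0,0,0]],
    [0.35,[0,0,0.02],[0,0,0]],
    [0.35,[0,0,0.0095],[0,0,0]],
    [0.35,[0,0,0],[0,0,0]],
    [0.35,[0,0,0],[0,0,0]],
    [-1,[0,0,0],[0,0,0]],
    [-1,[0,0,0],[0,0,0]],
    [-1,[0,0,0],[0,0,0]],
    [-1,[0,0,0],[0,0,0]],
    [-1,[0,0,0],[0,0,0]]
  ]
}}

```text
time: 32.7
position: [0.4022, 0.1528, 0.0367]
tcp_rot: [0.001, -0.011, 1.0, 0.001]
ft_force: [-0.7, 0.2, 5.9]
finger_gap: 0.0391
grasp_force: 61.3
```

```bash
python3 -c "
from h import *
st()"
```

```text
t 32.7 jig [-76.2  59.9] z 36.7 toolY vs jigY deg -0.02 tilt [0.0025 0.0015] F [-0.68  0.19  5.95] gap 39.1
```

Call:
{"fn": "move_arm", "kwargs": {
  "moves": [
    [-1,[0,0,-0.02],[0,0,0]],
    [-1,[0,0,-0.03],[0,0,0]],
    [-1,[0,0.03,0],[0,0,0]],
    [-1,[0,0.03,0],[0,0,0]],
    [-1,[0,0.03,0],[0,0,0]],
    [-1,[0,0.032,0],[0,0,0]],
    [-1,[-0.025,0,0],[0,0,0]],
    [-1,[-0.025,0,0],[0,0,0]],
    [-1,[-0.024,0,0],[0,0,0]],
    [-1,[0,0,0],[0,0,0]],
    [-1,[0,0,0.025],[0,0,0]],
    [-1,[0,0,0.018],[0,0,0]],
    [-1,[0,0,0.0068],[0,0,0]],
    [-1,[0,0,0],[0,0,0]],
    [-1,[0,0,0],[0,0,0]]
  ]
}}

```text
time: 34.2
position: [0.4726, 0.2756, 0.0361]
tcp_rot: [0.0, -0.011, 1.0, -0.0]
ft_force: [-0.7, -1.6, 2.7]
finger_gap: 0.0392
grasp_force: 61.3
```

```bash
python3 -c "
from h import *
st()"
```

```text
t 34.2 jig [ -3.1 181.1] z 36.1 toolY vs jigY deg -0.02 tilt [ 0.0003 -0.0005] F [-0.67 -1.63  2.75] gap 39.2
```

Call:
{"fn": "move_arm", "kwargs": {
  "moves": [
    [-1,[0,-0.008,-0.0003],[0,0,0]],
    [-1,[0,-0.01,0],[0,0,0]],
    [-1,[0,-0.01,0],[0,0,0]],
    [-1,[0,-0.01,0],[0,0,0]],
    [-1,[0,-0.01,0],[0,0,0]],
    [-1,[0,-0.01,0],[0,0,0]],
    [-1,[0,-0.01,0],[0,0,0]],
    [-1,[0,-0.01,0],[0,0,0]],
    [-1,[0,-0.01,0],[0,0,0]],
    [-1,[0,-0.01,0],[0,0,0]],
    [-1,[0,-0.01,0],[0,0,0]],
    [-1,[0,-0.01,0],[0,0,0]],
    [-1,[0,-0.008,0],[0,0,0]],
    [-1,[0,0,0],[0,0,0]],
    [-1,[0,0,0],[0,0,0]]
  ]
}}

```text
time: 35.7
position: [0.476, 0.1487, 0.0367]
tcp_rot: [0.001, -0.01, 1.0, -0.0]
ft_force: [0.8, 0.1, 6.8]
finger_gap: 0.0393
grasp_force: 61.7
```

```bash
python3 -c "
from h import *
st()"
```

```text
t 35.7 jig [-2.5 54.1] z 36.7 toolY vs jigY deg -0.09 tilt [ 0.0016 -0.0001] F [0.77 0.13 6.84] gap 39.3
```

Call:
{"fn": "move_arm", "kwargs": {
  "moves": [
    [-1,[0,-0.004,-0.0005],[0,0,0]],
    [-1,[0,-0.003,0],[0,0,0]],
    [-1,[0,-0.003,0],[0,0,0]],
    [-1,[0,-0.002,0],[0,0,0]],
    [-1,[0,0,0],[0,0,0]],
    [-1,[0,0,0],[0,0,0]]
  ]
}}

```text
time: 36.3
position: [0.476, 0.1375, 0.0367]
tcp_rot: [0.0, -0.011, 1.0, 0.0]
ft_force: [0.5, 2.0, 6.0]
finger_gap: 0.0393
grasp_force: 61.6
```

```bash
python3 - <<'E'
from h import *
st()
s=snap('scene','s13');t=snap('top','t13')
t=cv2.imread('pics/t13.png');s=cv2.imread('pics/s13.png')
a=cv2.resize(t[165:245,210:320],(800,582),interpolation=cv2.INTER_CUBIC)
b=cv2.resize(s[165:245,235:345],(800,582),interpolation=cv2.INTER_CUBIC)
cv2.imwrite('pics/c13.png',cv2.resize(np.hstack([a,b]),(800,291),interpolation=cv2.INTER_AREA))
E
```

```text
t 36.3 jig [-2.7 43. ] z 36.7 toolY vs jigY deg -0.05 tilt [0.001  0.0008] F [0.53 2.04 5.96] gap 39.3
```

View pics/c13.png

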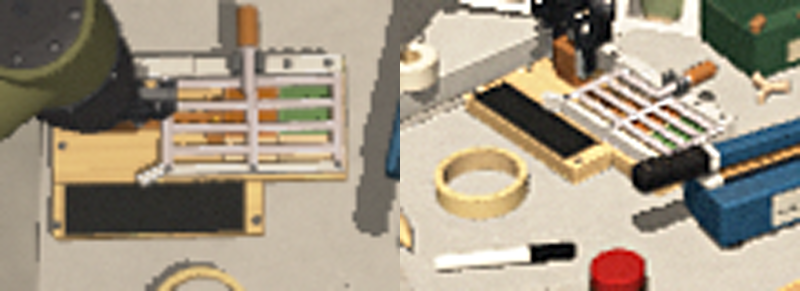

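Call:
{"fn": "move_arm", "kwargs": {
  "moves": [
    [-1,[0,-0.001,0],[0,0,0]],
    [-1,[0,-0.001,0],[0,0,0]],
    [-1,[0,0,0],[0,0,0]],
    [-1,[0,0,0],[0,0,0]]
  ]
}}

```text
time: 36.8
position: [0.476, 0.1364, 0.0367]
tcp_rot: [0.001, -0.011, 1.0, 0.001]
ft_force: [-0.7, 6.1, 4.6]
finger_gap: 0.0393
grasp_force: 61.5
```

```bash
python3 -c "
from h import *
st()"
```

```text
t 36.8 jig [-2.7 41.9] z 36.7 toolY vs jigY deg -0.04 tilt [0.0012 0.0023] F [-0.73  6.13  4.57] gap 39.3
```

Call:
{"fn": "move_arm", "kwargs": {
  "moves": [
    [-1,[0,-0.001,0],[0,0,0]],
    [-1,[0,-0.001,0],[0,0,0]],
    [-1,[0,0,0],[0,0,0]],
    [-1,[0,0,0],[0,0,0]]
  ]
}}

```text
time: 37.2
position: [0.476, 0.1362, 0.0367]
tcp_rot: [0.001, -0.011, 1.0, 0.003]
ft_force: [-2.7, 13.2, 5.0]
finger_gap: 0.0391
grasp_force: 61.7
```

```bash
python3 -c "
from h import *
st()"
```

```text
t 37.2 jig [-2.7 41.7] z 36.7 toolY vs jigY deg -0.0 tilt [0.0017 0.0056] F [-2.74 13.23  5.02] gap 39.1
```

Call:
{"fn": "move_arm", "kwargs": {
  "moves": [
    [-1,[0,0.003,-0.0003],[0,0,0]],
    [-1,[0,0.01,0],[0,0,0]],
    [-1,[0,0.02,0],[0,0,0]],
    [-1,[0,0.025,0],[0,0,0]],
    [-1,[0,0.03,0],[0,0,0]],
    [-1,[0,0,0],[0,0,0]],
    [-1,[0,0,0],[0,0,0]],
    [-1,[0,0,-0.025],[0,0,0]],
    [-1,[0,0,-0.025],[0,0,0]],
    [-1,[0.025,0,0],[0,0,0]],
    [-1,[0.025,0,0],[0,0,0]],
    [-1,[0.024,0,0],[0,0,0]],
    [-1,[0,-0.022,0],[0,0,0]],
    [-1,[0,-0.022,0],[0,0,0]],
    [-1,[0,-0.022,0],[0,0,0]],
    [-1,[0,0,0],[0,0,0]],
    [-1,[0,0,0],[0,0,0]]
  ]
}}

```text
time: 38.9
position: [0.4007, 0.1531, 0.0854]
tcp_rot: [-0.001, -0.01, 1.0, -0.001]
ft_force: [-0.5, -0.1, -1.1]
finger_gap: 0.0392
grasp_force: 60.9
```

```bash
python3 -c "
from h import *
st()"
```

```text
t 38.9 jig [-77.6  60.2] z 85.4 toolY vs jigY deg -0.14 tilt [-0.0018 -0.0012] F [-0.51 -0.14 -1.11] gap 39.2
```

Call:
{"fn": "move_arm", "kwargs": {
  "moves": [
    [-1,[-0.001,-0.001,0.02],[0,0,0]],
    [-1,[0,0,0.02],[0,0,0]],
    [-1,[0,0,0.0065],[0,0,0]],
    [-1,[0,0,0.002],[0,0,0]],
    [-1,[0,0,0],[0,0,0]],
    [-1,[0,0,0],[0,0,0]],
    [0.3,[0,0,0],[0,0,0]],
    [0.3,[0,0,0],[0,0,0]],
    [0.3,[0,0,0],[0,0,0]],
    [0.3,[0,0,-0.02],[0,0,0]],
    [0.3,[0,0,-0.03],[0,0,0]],
    [0.3,[0,0,-0.04],[0,0,0]],
    [0.3,[0,0,-0.04],[0,0,0]],
    [0.3,[0,0,-0.03],[0,0,0]],
    [0.3,[0,-0.045,0],[0,0,0]],
    [0.3,[0,-0.045,0],[0,0,0]],
    [0.3,[0,-0.045,0],[0,0,0]],
    [0.3,[0,-0.045,0],[0,0,0]],
    [0.3,[0,-0.045,0],[0,0,0]],
    [0.3,[0,-0.045,0],[0,0,0]]
  ]
}}

```text
time: 40.9
position: [0.4079, -0.1185, 0.1985]
tcp_rot: [0.001, -0.011, 1.0, 0.0]
ft_force: [1.1, 1.4, 1.1]
finger_gap: 0.0553
grasp_force: 0.0
```

Call:
{"fn": "move_arm", "kwargs": {
  "moves": [
    [0.3,[0,-0.045,0],[0,0,0]],
    [0.3,[0,-0.045,0],[0,0,0]],
    [0.3,[0,-0.045,0],[0,0,0]],
    [0.3,[0,-0.045,0],[0,0,0]],
    [0.3,[0,0,0],[0,0,0]],
    [0.3,[0,0,0],[0,0,0]]
  ]
}}

```text
time: 41.5
position: [0.4116, -0.2977, 0.1974]
tcp_rot: [-0.001, -0.009, 1.0, 0.0]
ft_force: [-1.1, 0.1, 1.1]
finger_gap: 0.0553
grasp_force: 0.0
```

```bash
python3 - <<'E'
from h import *
st()
s=snap('scene','s14');t=snap('top','t14')
t=cv2.imread('pics/t14.png');s=cv2.imread('pics/s14.png')
a=cv2.resize(t[165:245,210:320],(800,582),interpolation=cv2.INTER_CUBIC)
cv2.imwrite('pics/c14.png',a)
E
```

```text
t 41.5 jig [ -76.9 -390.6] z 197.4 toolY vs jigY deg -0.2 tilt [-0.0013  0.0005] F [-1.07  0.12  1.12] gap 55.3
```

View pics/c14.png

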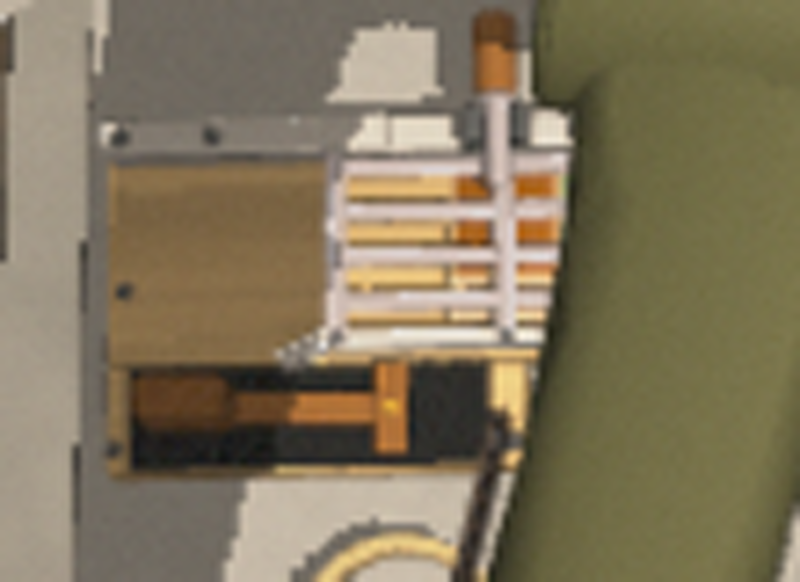

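```bash
python3 - <<'E'
from h import *
for n,c,z in(('tile edge',(456,215),.0305),('tile/green edge',(559,215),.0305),('handle out',(495,9),.051),('handle foot',(495,94),.051),('shaft end',(497,186),.051),('grip TL',(135,378),.067),('head R',(408,365),.031)):
    print(n,w2j(ray('top',crop(c),z)).round(1))
E
```

```text
tile edge [  9.1 -55.8]
tile/green edge [   8.1 -101.2]
handle out [ 97.  -75.4]
handle foot [ 58.8 -75.1]
shaft end [ 17.7 -75.6]
grip TL [-65.7  78.9]
head R [-57.3 -34.4]
```

```bash
python3 -c "
from station import bot
print(bot.hand_in())"
```

```text
the job is handed in; nothing more can be done
None
```

The job is handed in: the pin is parked in the notch, both tiles I found on the ware board (green and brown) are pushed against the end stop, the stick is back on its pad, and the jar and label roll were not touched. No verdict came back from the hand-in.

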